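Set up the easel-lid desk tidy for painting

ROBOT

A 6-joint arm with a two-finger parallel gripper is mounted at the origin on the work surface. World frame = base frame: x ahead of the robot, y to its left, z up, the work surface at z = 0. Lengths are in m, angles in rad, forces in N, time in s.
With the tool pointing down it reaches from about 0.225 to 0.875 m from the base axis. Payload 3.4 kg.
Tool frame: the origin (TCP) lies between the finger pads; the fingertips stand 11 mm ahead of it and the grasp point (between the pads) lies 8 mm behind it; z points along the fingers, y is the direction in which the jaws open and shut (so a half turn about z gives the same grasp; the last joint's range is limited). The gripper opens to 85 mm and grips with 20 to 120 N. Pads are 22 mm wide; open, the fingers measure 114 mm over their backs; the gripper's body (76 mm by 85 mm) begins 54 mm behind the grasp point. The pads swing forward as they close: fully open they stand 13 mm farther back than shut.
Start: joints at [1.006, 0.276, 1.505, -0, 1.361, -0.121], TCP at [0.247, 0.519, 0.242] pointing down, gripper open.
Joint ranges: [-2.89, 2.89], [-0.75, 2.08], [0.22, 2.7], [-1.18, 4.32], [0.11, 2.71], [-2.7, 2.7]. Speed limits (rad/s): [2.57, 2.57, 3.14, 3.14, 3.14, 3.14].

INTERFACE

Orientations are given as a unit quaternion [w, x, y, z].
In Python, from rig import manip gives the robot as it stands. The module is installed in compiled form; this text tells all that it offers.
- The arm moves only by the tool move_arm, never from a script. Its argument "series" is a list that holds one entry, the list of rows, each a list of 7 numbers: the shift along the world's x, y, z in m, then the turn, a rotation vector about the world's x, y, z in rad, then the finger opening in m, from 0 to 0.0854. A call has 1 to 20 rows; each row shifts and turns the commanded pose from where the row before left it; what a row does not reach is not made up. A row lasts 1/12 s, in which the tool goes at most 41.7 mm and 7.16 degrees, less where a joint would pass 70% of its speed; a pose out of reach is approached as far as the arm can. A call with a gripper value outside its range is refused whole. The fingers move at their own pace and stop on an object; "newtons" is the grip in N (left out, the last holds). Time passes only in rows, so rows that do not move let the fingers close. It gives the time, the measured TCP pose, the force and the opening at its end, in the units of the state.
- manip.get_state(): the state, without advancing time (a new reading comes with each control period).
- manip.get_image(name): name is "scene" or "top" or "wrist"; returns a dict with "color" (420x560x3 uint8, red, green, blue), "fx", "fy", "cx", "cy" (pixels), "k1" (the pictures are not rectified: a ray, as slopes to the right and down, at radius r is drawn at 1 + k1 r^2 times it, then the intrinsics apply), "R" (3x3) and "t" (3): a world point X has camera coordinates R X + t; the wrist camera has in their place "tool_from_camera" (4x4, takes a point from camera to tool coordinates, whose origin is the TCP and whose axes are the flange's). Camera axes: x right, y down, z forward; pixel columns grow to the right and rows downward; lengths in m; the calibration is good to about 2 mm. A picture is of the moment at which its call begins: read the wrist's pose just before it. There is no depth.
- manip.sign_off(): hands the job in, once; it reports no verdict.
The state is a dict: "clock": time; "qpos": joint angles; "qd": joint speeds; "effort": joint torques, N m; "position": TCP position; "ee_rot": TCP orientation; "contact_force": force on the tool from outside, world axes, zero at the start; "moment": the same for the moment, N m; "width": finger opening in m.
Only numpy, scipy, OpenCV 4.12 (cv2) and the standard library are available. Lean on these libraries where they do the work, as an engineer would, in place of code of your own. Each camera call takes 0.05 s, during which the arm holds its last target.

TASK

Get the white desk tidy ready for painting: first raise its stiff lid until it leans back 20 degrees past upright (110 degrees open) and leave it standing there as an easel, then stand the red and the yellow paint pots upright on the floor of the two empty cells, one pot to a cell, setting them down rather than dropping them. Leave the green pot in its cell, and do not push aside the radio, the bowl of crayons or the spoon-shaped clip.

Things in the scene. Friction and masses are not known exactly. Their poses are not given: they have to be found in the camera images.
- tidy: White plastic desk tidy, a hinged-lid box 130 (x) by 246 (y) by 64 mm tall, fixed on a 4 mm sisal mat (its top at height 0.004 m). Walls 3 mm, floor 4 mm. Origin at the centre of its underside; x runs from its front (handle side, towards the robot) to the hinge at the back, y to its left, z up. Under the lid: three cells in a row along the front, and a tray of brushes behind a 30 mm high wall.
- lid (a joint): Lid angle in rad: 0 shut (level), 1.571 upright, 1.92 leaning back 20 degrees past upright (the wanted angle), end stop 2.7. Starts between 0 and 0.3. The hinge is stiff: the lid stays where it is left; raising it takes about 3 to 4 N at the handle. The lid is a 6 mm plate, 130 mm from hinge axis to front edge, 246 mm wide, 200 g, with a painting panel on its inner face.
- lid_hinge (a point): Centre of the hinge axis, on the back rim of the tidy: (0.065, 0, 0.067) m in the tidy's frame. The axis runs along the tidy's y; axes as the tidy's.
- lid_handle (a point): Centre of the grip bar of the blue handle hoop at the lid's front edge: a round bar 10 mm thick along the tidy's y, straight for 84 mm, 168 mm from the hinge axis in the lid's plane; 33 mm free between bar and lid edge. A gripper pointing down can pinch it front and back and follow its arc while the bar turns in the grip. Turns with the lid (axes as the tidy's when shut).
- cell_left (a point): Centre of the floor of the left cell (tidy's +y side): (-0.029, 0.081, 0.004) m in the tidy's frame. Empty at the start. Each cell is 66 mm (x) by 78 mm (y); the dividers between cells rise only 18 mm above the floor, the outer walls 60 mm. Fingers that close along the tidy's y have 24 mm on each side of a centred pot; along x only 18 mm.
- cell_middle (a point): Centre of the floor of the middle cell: (-0.029, 0, 0.004) m in the tidy's frame. The green pot stands here.
- cell_right (a point): Centre of the floor of the right cell (tidy's -y side): (-0.029, -0.081, 0.004) m in the tidy's frame. Empty at the start.
- pot_red: Red paint pot: a closed upright cylinder with a white ribbed screw cap (red spot on top), 30 mm across and 58 mm tall in all, about 55 g. Origin at the centre of its underside, z up along its axis. It waits on the mat on either side of the tidy.
- pot_yellow: Yellow paint pot: a closed upright cylinder with a white ribbed screw cap (yellow spot on top), 30 mm across and 58 mm tall in all, about 55 g. Origin at the centre of its underside, z up along its axis. It waits on the mat on either side of the tidy.
- pot_green: Green paint pot: a closed upright cylinder with a white ribbed screw cap (green spot on top), 30 mm across and 58 mm tall in all, about 55 g. Origin at the centre of its underside, z up along its axis. It already stands in the middle cell of the tidy; leave it there.
- bowl: Small blue ceramic bowl, 84 mm across and 38 mm tall, with three crayons in it that stick out to about 55 mm high; bystander. Origin at the centre of its underside.
- clip: Stainless steel spoon-shaped bookmark clip lying flat, about 100 mm long, 28 mm wide at its round end, 8 mm high; bystander. Origin near its middle, on its underside, x along its length towards the round end.
- radio: Battery radio with a round volume knob, 58 mm by 175 mm by 108 mm tall, carry handle up to 133 mm; bystander, on the right of the mat. Origin at the centre of its underside, front face towards its own -x.
There are look-alikes about, which are no part of the job. There is more than one size of the pot_yellow; the job needs the larger.

How it is judged:
By the outcome, as a careful person would: the job done as asked, in the order asked, and still so for the second after the job is handed in, with the robot touching nothing.
It also fails if it takes over 67 s, if anything falls off the work surface, if the arm or the gripper's body presses on something with over 40 N, if the wrist force passes 120 N, or if a joint passes its speed limit or range.

## Working session

There is one attempt and no reset: what is moved stays moved. The work goes in short steps, Python scripts to look and compute and a tool call to move; the robot and the scene stay as the last step left them, time stands still between calls to the robot, and variables do not carry over. Pictures are saved under pics/ and viewed, and the job is handed in when it is done.

Besides the shell and the picture viewer there is one more tool, called after "Emit:" as name([rows], argument=value, ...), one row to a line, values as JSON. move_arm: Moves the arm, as the interface text tells. Its arguments: {"type":"object","properties":{"series":{"type":"array"},"newtons":{"type":"number"}},"required":["series"]}

```bash
ls; mkdir -p pics
python3 - <<'E'
from rig import manip
import cv2,numpy as np
s=manip.get_state()
print({k:np.round(v,3) for k,v in s.items()})
for n in ["scene","top","wrist"]:
    d=manip.get_image(n)
    cv2.imwrite(f"pics/{n}0.png",d["color"][:,:,::-1])
    print(n,{k:np.round(v,4).tolist() for k,v in d.items() if k!="color"})
    np.savez(f"pics/{n}0.npz",**d)
E
```

```text
pics
{'clock': np.float64(0.0), 'qpos': array([ 1.006,  0.277,  1.506, -0.   ,  1.361, -0.121]), 'qd': array([ 0.   ,  0.   , -0.002, -0.001,  0.001, -0.001]), 'effort': array([ 1.0000e-03, -4.1678e+01, -2.4581e+01,  0.0000e+00,  1.1000e-02,
        0.0000e+00]), 'position': array([0.247, 0.519, 0.241]), 'ee_rot': array([-0.   ,  0.22 ,  0.975, -0.001]), 'contact_force': array([ 0.119,  0.237, -0.05 ]), 'moment': array([ 0.032,  0.043, -0.008]), 'width': np.float64(0.085)}
scene {'fx': 399.5285, 'fy': 399.5285, 'cx': 276.8133, 'cy': 208.261, 'k1': -0.0087, 'R': [[-0.611, 0.7916, 0.0006], [0.4945, 0.3823, -0.7806], [-0.6182, -0.4766, -0.625]], 't': [0.3376, -0.0988, 1.2865]}
top {'fx': 527.2524, 'fy': 527.2524, 'cx': 280.5855, 'cy': 218.2911, 'k1': -0.2065, 'R': [[-0.0096, -0.9999, -0.0123], [-0.9927, 0.011, -0.1202], [0.1203, 0.011, -0.9927]], 't': [-0.0986, 0.4402, 1.3162]}
wrist {'fx': 308.9747, 'fy': 308.9747, 'cx': 283.8165, 'cy': 207.2584, 'k1': 0.0001, 'tool_from_camera': [[0.0001, -0.9604, -0.2787, 0.0712], [1.0, 0.0004, -0.0008, 0.0011], [0.0009, -0.2787, 0.9604, -0.1304], [0.0, 0.0, 0.0, 1.0]]}
```

View pics/scene0.png

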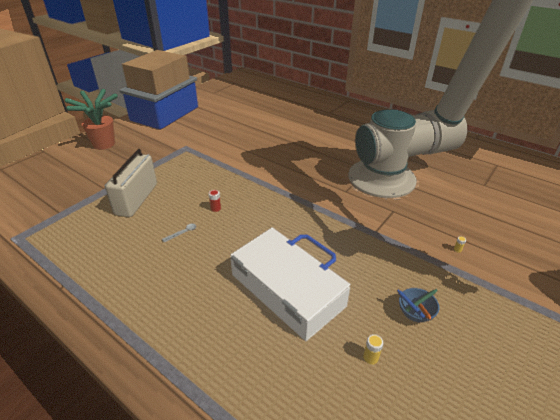

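View pics/top0.png

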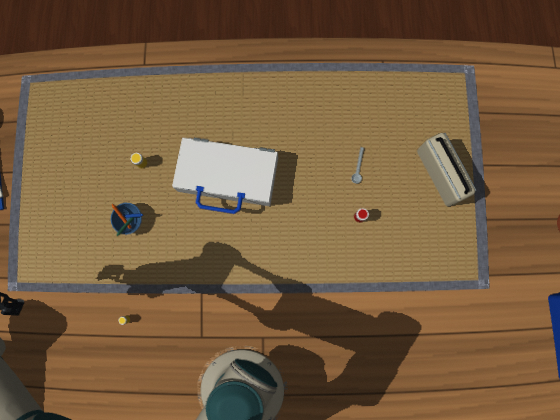

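View pics/wrist0.png

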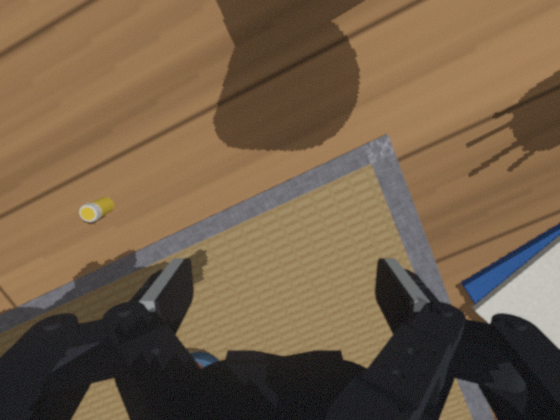

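Yellow candidates: scene (373,348) / top (136,158) on the mat, which looks larger, and scene (460,243) / top (122,320) off the mat, which looks smaller. Red: scene (215,200) / top (362,215), the only one I see. I'll choose the larger yellow on the mat and check both with measurements and a crop.

```bash
cat > h.py <<'E'
import numpy as np,cv2
def load(n): return dict(np.load(f"pics/{n}.npz"))
def ray(d,uv,pose=None):
    K=np.array([[d["fx"],0,d["cx"]],[0,d["fy"],d["cy"]],[0,0,1.]])
    p=cv2.undistortPoints(np.array(uv,float).reshape(-1,1,2),K,np.array([float(d["k1"]),0,0,0])).reshape(-1,2)
    v=np.c_[p,np.ones(len(p))]
    if pose is None:
        return -d["R"].T@d["t"], v@d["R"]
    T=pose@d["tool_from_camera"]; return T[:3,3], v@T[:3,:3].T
def plane(d,uv,z,pose=None):
    c,v=ray(d,uv,pose); return c+v*((z-c[2])/v[:,2])[:,None]
def tri(a,b):  # (c,v) pairs
    A=np.zeros((3,3));B=np.zeros(3)
    gap=[]
    for c,v in (a,b):
        v=v.ravel()/np.linalg.norm(v);P=np.eye(3)-np.outer(v,v);A+=P;B+=P@c
    return np.linalg.solve(A,B)
def proj(d,X):
    K=np.array([[d["fx"],0,d["cx"]],[0,d["fy"],d["cy"]],[0,0,1.]])
    return cv2.projectPoints(np.array(X,float).reshape(-1,3),cv2.Rodrigues(d["R"])[0],d["t"],K,np.array([float(d["k1"]),0,0,0]))[0].reshape(-1,2)
def blobs(img,lo,hi,mn=8):
    m=cv2.inRange(cv2.cvtColor(img,cv2.COLOR_RGB2HSV),np.array(lo),np.array(hi))
    n,l,s,c=cv2.connectedComponentsWithStats(m)
    return [(c[i].round(1).tolist(),s[i].tolist()) for i in range(1,n) if s[i,4]>=mn],m
E
python3 - <<'E'
from h import *
for n in ["top0","scene0"]:
    d=load(n);im=d["color"]
    print(n,"yel",blobs(im,(22,170,150),(35,255,255))[0])
    print("red",blobs(im,(0,190,90),(6,255,255))[0], blobs(im,(174,170,90),(180,255,255))[0])
    print("blue",blobs(im,(105,150,60),(130,255,255),30)[0])
t=load("top0")["color"][:,:,::-1];s=load("scene0")["color"][:,:,::-1]
r=lambda im,y,x,h,w,f:cv2.resize(im[y:y+h,x:x+w],(w*f,h*f),interpolation=cv2.INTER_CUBIC)
cv2.imwrite("pics/c1.png",np.vstack([r(t,130,160,90,130,6)]))
cv2.imwrite("pics/c2.png",r(s,225,225,110,130,5))
a=np.hstack([r(t,140,115,40,40,7),r(t,300,100,40,40,7)]);b=np.hstack([r(s,325,350,40,40,7),r(s,225,440,40,40,7)])
cv2.imwrite("pics/c3.png",np.vstack([a,b]))
E
```

```text
top0 yel [([135.5, 157.6], [132, 154, 8, 8, 52]), ([121.8, 320.0], [120, 318, 5, 5, 19])]
red [([362.4, 213.5], [359, 210, 8, 8, 50]), ([355.6, 218.4], [354, 216, 5, 5, 9])] []
blue [([218.8, 202.4], [196, 186, 49, 28, 286]), ([133.2, 214.9], [125, 213, 18, 5, 63]), ([555.6, 323.4], [548, 295, 12, 83, 506])]
scene0 yel []
red [([213.2, 192.2], [211, 192, 6, 2, 8])] []
blue [([64.9, 9.9], [44, 0, 41, 23, 719]), ([132.7, 20.2], [113, 0, 39, 47, 1219]), ([181.8, 21.0], [156, 0, 53, 50, 2095]), ([82.3, 73.6], [68, 59, 30, 32, 428]), ([175.6, 105.0], [154, 83, 43, 45, 1013]), ([298.5, 238.0], [291, 235, 17, 9, 30])]
```

View pics/c1.png

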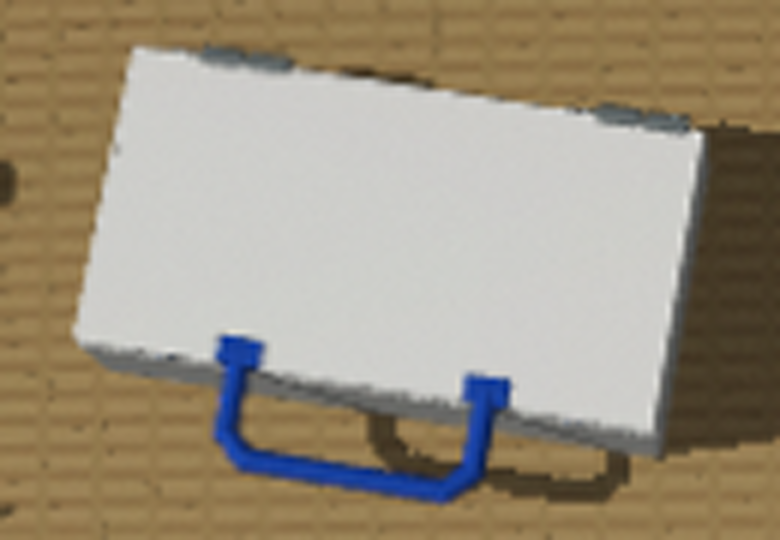

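View pics/c2.png

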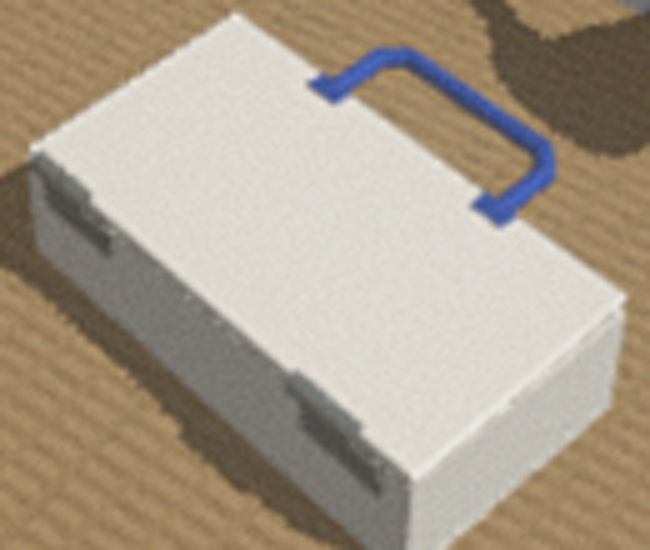

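View pics/c3.png

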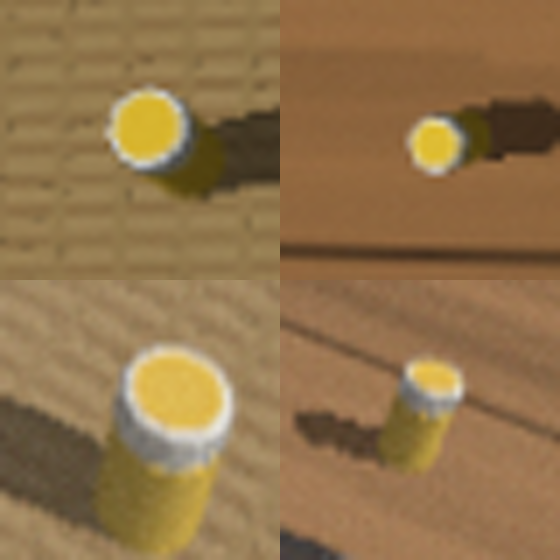

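The crops confirm the on-mat yellow pot (top 136,158) is the larger, and the off-mat one (122,320) is clearly smaller. The lid is nearly shut; handle bar ends are at top (200,207.5)/(233.3,212.5) and scene (334,256)/(306,236).

Run:
```python
from h import *
t=load("top0");s=load("scene0")
L=tri(ray(t,[[200,207.5]]),ray(s,[[334,255.5]]));Rr=tri(ray(t,[[233.3,212.5]]),ray(s,[[306,236.5]]))
print("handle",L.round(4),Rr.round(4),np.linalg.norm(L-Rr),(L+Rr)/2)
# lid back corners (top of lid, hinge) 
def cr(x,y): return (160+x/6-.4,130+y/6-.4)
def cs(x,y): return (225+x/5-.4,225+y/5-.4)
P={}
for k,a,b in [("BL",(135,48),(412,482)),("BR",(705,132),(32,150)),("FL",(75,335),(627,298)),("FR",(655,435),(237,13))]:
    P[k]=tri(ray(t,[cr(*a)]),ray(s,[cs(*b)])); print(k,P[k].round(4))
for a,b in [("BL","BR"),("FL","FR"),("BL","FL"),("BR","FR")]: 
    v=P[a]-P[b];print(a,b,np.linalg.norm(v).round(4),np.degrees(np.arctan2(v[1],v[0])).round(1), v[2].round(4))
for n,u in [("yel",[[135.5,157.6]]),("red",[[362.6,214]]),("small",[[121.8,320]])]: print(n,plane(t,u,.062))
print("red/yel tri scene on plane", plane(s,[[373.5,341.0],[214,192.5]],.062))
print("bowl",plane(t,[[126,218]],.04),"clip",plane(t,[[357,178],[362,149]],.008))
print(proj(t,[0,0,.004]))
```

```text
handle [0.4625 0.0951 0.0754] [0.4496 0.0109 0.077 ] 0.0852319159740203 [0.45604326 0.05297346 0.07616941]
BL [0.6434 0.1445 0.0713]
BR [ 0.6016 -0.096   0.0715]
FL [0.518  0.1664 0.0791]
FR [ 0.4737 -0.0754  0.0769]
BL BR 0.2441 80.1 -0.0003
FL FR 0.2459 79.6 0.0022
BL FL 0.1275 -9.9 -0.0078
BR FR 0.1296 -9.1 -0.0054
yel [[0.59609525 0.26783802 0.062     ]]
red [[ 0.44331853 -0.30766268  0.062     ]]
small [[0.18336114 0.29544544 0.062     ]]
red/yel tri scene on plane [[ 0.59824594  0.2652531   0.062     ]
 [ 0.44461881 -0.30558671  0.062     ]]
bowl [[0.4426645  0.29482941 0.04      ]] clip [[ 0.54524845 -0.30375995  0.008     ]
 [ 0.62322581 -0.31966521  0.008     ]]
[[241.89915488 390.67754697]]
```

Emit:
move_arm([
  [[0.0139, -0.0311, -0.002, 0, 0, -0.0868, 0.03], [0.0139, -0.0311, -0.002, 0, 0, -0.0868, 0.03], [0.0139, -0.0311, -0.002, 0, 0, -0.0868, 0.03], [0.0139, -0.0311, -0.002, 0, 0, -0.0868, 0.03], [0.0139, -0.0311, -0.002, 0, 0, -0.0868, 0.03], [0.0139, -0.0311, -0.002, 0, 0, -0.0868, 0.03], [0.0139, -0.0311, -0.002, 0, 0, -0.0868, 0.03], [0.0139, -0.0311, -0.002, 0, 0, -0.0868, 0.03], [0.0139, -0.0311, -0.002, 0, 0, -0.0868, 0.03], [0.0139, -0.0311, -0.002, 0, 0, -0.0868, 0.03], [0.0139, -0.0311, -0.002, 0, 0, -0.0868, 0.03], [0.0139, -0.0311, -0.002, 0, 0, -0.0868, 0.03], [0.0139, -0.0311, -0.002, 0, 0, -0.0868, 0.03], [0.0139, -0.0311, -0.002, 0, 0, -0.0868, 0.03], [0.0139, -0.0311, -0.002, 0, 0, -0.0868, 0.03], [0, 0, 0, 0, 0, 0, 0.03], [0, 0, 0, 0, 0, 0, 0.03]],
], newtons=25)

```text
clock: 1.57
position: [0.4558, 0.0514, 0.2119]
ee_rot: [-0.0, 0.767, 0.641, -0.0]
contact_force: [0.4, 0.5, -0.1]
width: 0.0298
```

```bash
cat >> h.py <<'E'
from scipy.spatial.transform import Rotation as Ro
def pose(s):
    q=s["ee_rot"];T=np.eye(4);T[:3,:3]=Ro.from_quat([q[1],q[2],q[3],q[0]]).as_matrix();T[:3,3]=s["position"];return T
def snap(n,cam):
    from rig import manip
    s=manip.get_state();d=manip.get_image(cam);d["pose"]=pose(s)
    cv2.imwrite(f"pics/{n}.png",d["color"][:,:,::-1]);np.savez(f"pics/{n}.npz",**d)
    T=d["pose"];print("t",round(float(s["clock"]),2),"pos",T[:3,3].round(4),"yaw_y",np.degrees(np.arctan2(T[1,1],T[0,1])).round(2),"zax",T[:3,2].round(3),"w",round(float(s["width"]),4),"F",np.round(s["contact_force"],1));return d
E
python3 - <<'E'
from h import *
snap("w1","wrist")
E
```

```text
t 1.57 pos [0.4558 0.0514 0.2119] yaw_y -10.21 zax [-0.001  0.    -1.   ] w 0.0298 F [ 0.4  0.5 -0.1]
```

View pics/w1.png

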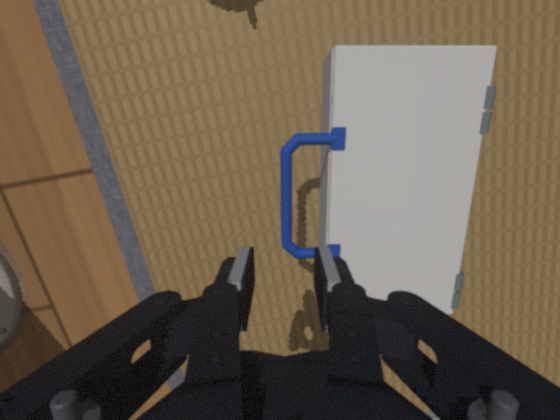

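The bar runs from about (287,152) to (287,243), with the lid's front edge at x≈330 and hinge corners at (495,46) and (452,313). I'll localise all of these.

Run:
```python
from h import *
d=load("w1");T=d["pose"];t=load("top0");s=load("scene0")
b,m=blobs(d["color"],(105,150,60),(130,255,255),30);print(b)
ys,xs=np.where(m[165:235,270:305]>0);A=np.polyfit(ys+165,xs+270,1);print(A)
cx=lambda y:np.polyval(A,y)
for z in(.074,.077,.080): 
    P=plane(d,[[cx(160),160],[cx(196.5),196.5],[cx(235),235]],z,T);print(z,P.round(4).tolist(), np.degrees(np.arctan2(*(P[0]-P[2])[[1,0]])))
print("tri centre w-top",tri(ray(d,[[cx(196.5),196.5]],T),ray(t,[[216.8,210.1]])))
print("hinge corners",plane(d,[[495,46],[452,314]],.071,T))
print("frontL",plane(d,[[333,47]],.077,T))
```

```text
[([300.5, 182.3], [282, 128, 62, 130, 1751]), ([334.6, 249.8], [329, 245, 10, 12, 91])]
[5.75900732e-03 2.84675740e+02]
0.074 [[0.4635, 0.087, 0.074], [0.4579, 0.0549, 0.074], [0.4517, 0.0185, 0.074]] 80.21638343974092
0.077 [[0.4635, 0.0874, 0.077], [0.458, 0.0556, 0.077], [0.4519, 0.0197, 0.077]] 80.21638343974088
0.08 [[0.4636, 0.0878, 0.08], [0.4582, 0.0564, 0.08], [0.452, 0.0209, 0.08]] 80.2163834397409
tri centre w-top [0.45697189 0.05395853 0.06891499]
hinge corners [[ 0.64275547  0.14594649  0.071     ]
 [ 0.60240995 -0.09694326  0.071     ]]
frontL [[0.51513939 0.16701855 0.077     ]]
```

Emit:
move_arm([
  [[0.001, 0.001, -0.03, 0, 0, 0.007, 0.03], [0.001, 0.001, -0.03, 0, 0, 0, 0.03], [0, 0, -0.03, 0, 0, 0, 0.03], [0, 0, -0.023, 0, 0, 0, 0.03], [0, 0, -0.015, 0, 0, 0, 0.03], [0, 0, -0.015, 0, 0, 0, 0.03], [0, 0, 0, 0, 0, 0, 0.03]],
])

```text
clock: 2.2
position: [0.4544, 0.0563, 0.067]
ee_rot: [-0.002, 0.763, 0.646, -0.002]
contact_force: [-0.6, 0.3, 0.6]
width: 0.0299
```

Run:
```python
from h import *
snap("w2","wrist")
```

```text
t 2.2 pos [0.4544 0.0563 0.067 ] yaw_y -9.48 zax [-0.006  0.001 -1.   ] w 0.0299 F [-0.6  0.3  0.6]
```

View pics/w2.png

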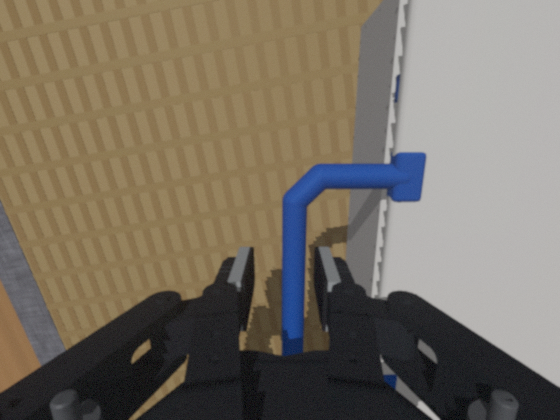

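The bar sits between the fingers at (293,290), about 3 mm nearer the right one. I'll close on it.

Emit:
move_arm([
  [[0, 0, 0, 0, 0, 0, 0.03], [0, 0, 0, 0, 0, 0, 0.02], [0, 0, 0, 0, 0, 0, 0.008], [0, 0, 0, 0, 0, 0, 0.005], [0, 0, 0, 0, 0, 0, 0.005]],
], newtons=25)

```text
clock: 2.67
position: [0.4583, 0.0551, 0.0703]
ee_rot: [0.001, 0.764, 0.645, 0.001]
contact_force: [-0.3, 2.5, 0.8]
width: 0.0091
```

Run:
```python
from h import *
snap("w3","wrist")
```

```text
t 2.67 pos [0.4583 0.0551 0.0703] yaw_y -9.65 zax [ 0.003  0.001 -1.   ] w 0.0091 F [-0.3  2.5  0.8]
```

Run:
```python
import numpy as np
a=np.radians(-9.75);e=np.array([np.cos(a),np.sin(a)])
th=np.linspace(.045,1.92,27);R=.168
p=np.c_[-R*np.cos(th)[:,None]*e,R*np.sin(th)]
p=np.round(p-p[0],4)
print(np.diff(p,axis=0).round(4).tolist(),p[-1])
```

```text
[[0.001, -0.0002, 0.0121], [0.0018, -0.0003, 0.0119], [0.0027, -0.0004, 0.0119], [0.0035, -0.0006, 0.0115], [0.0043, -0.0008, 0.0113], [0.0051, -0.0009, 0.011], [0.0058, -0.001, 0.0105], [0.0066, -0.0011, 0.0101], [0.0073, -0.0013, 0.0096], [0.008, -0.0013, 0.009], [0.0086, -0.0015, 0.0084], [0.0091, -0.0016, 0.0078], [0.0097, -0.0016, 0.0071], [0.0102, -0.0018, 0.0064], [0.0106, -0.0018, 0.0055], [0.0109, -0.0019, 0.0049], [0.0113, -0.0019, 0.0039], [0.0115, -0.002, 0.0032], [0.0117, -0.002, 0.0023], [0.0119, -0.002, 0.0015], [0.0119, -0.0021, 0.0005], [0.012, -0.002, -0.0003], [0.0118, -0.0021, -0.0011], [0.0118, -0.002, -0.0021], [0.0116, -0.002, -0.0029], [0.0114, -0.002, -0.0037]] [ 0.2221 -0.0382  0.1503]
```

Emit:
move_arm([
  [[0.001, -0.0002, 0.0121, 0, 0, 0, 0.005], [0.0018, -0.0003, 0.0119, 0, 0, 0, 0.005], [0.0027, -0.0004, 0.0119, 0, 0, 0, 0.005], [0.0035, -0.0006, 0.0115, 0, 0, 0, 0.005], [0.0043, -0.0008, 0.0113, 0, 0, 0, 0.005], [0.0051, -0.0009, 0.011, 0, 0, 0, 0.005], [0.0058, -0.001, 0.0105, 0, 0, 0, 0.005], [0.0066, -0.0011, 0.0101, 0, 0, 0, 0.005], [0.0073, -0.0013, 0.0096, 0, 0, 0, 0.005], [0.008, -0.0013, 0.009, 0, 0, 0, 0.005], [0.0086, -0.0015, 0.0084, 0, 0, 0, 0.005], [0.0091, -0.0016, 0.0078, 0, 0, 0, 0.005], [0.0097, -0.0016, 0.0071, 0, 0, 0, 0.005], [0, 0, 0, 0, 0, 0, 0.005]],
])

```text
clock: 3.88
position: [0.5276, 0.0431, 0.203]
ee_rot: [-0.003, 0.764, 0.645, -0.002]
contact_force: [-10.1, 2.8, 14.0]
width: 0.0091
```

Run:
```python
from h import *
snap("s4","scene")
```

```text
t 3.88 pos [0.5276 0.0431 0.203 ] yaw_y -9.65 zax [-0.008  0.002 -1.   ] w 0.0091 F [-10.1   2.8  14. ]
```

View pics/s4.png

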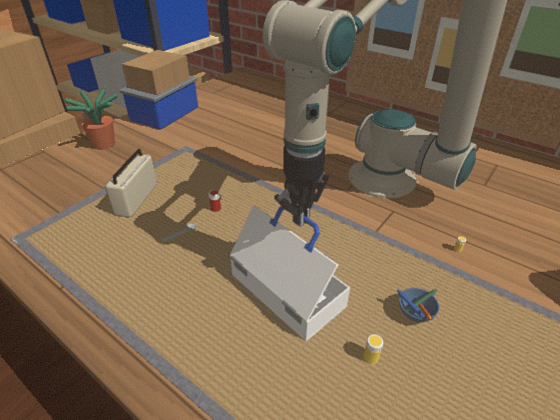

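The lid is rising with the grip held, but there is a radial load of about 17 N outward. I'm 3–4 mm too tight to the hinge, so I'll relieve that and continue.

Run:
```python
import numpy as np
a=np.radians(-9.75);e=np.array([np.cos(a),np.sin(a)])
th=np.linspace(.967,1.91,15);R=.1695
p=np.c_[-R*np.cos(th)[:,None]*e,R*np.sin(th)]
p=np.round(p-p[0],4)
print(np.diff(p,axis=0).round(4).tolist(),p[-1])
```

```text
[[0.0095, -0.0016, 0.0062], [0.0098, -0.0017, 0.0055], [0.0102, -0.0018, 0.0048], [0.0105, -0.0018, 0.0041], [0.0108, -0.0018, 0.0034], [0.0109, -0.0019, 0.0026], [0.0111, -0.0019, 0.0019], [0.0112, -0.0019, 0.0011], [0.0113, -0.002, 0.0004], [0.0112, -0.0019, -0.0004], [0.0112, -0.0019, -0.0012], [0.0111, -0.0019, -0.002], [0.0109, -0.0019, -0.0027], [0.0107, -0.0018, -0.0034]] [ 0.1504 -0.0258  0.0203]
```

Emit:
move_arm([
  [[-0.001, 0.0002, 0.0018, 0, 0, 0, 0.005], [-0.001, 0.0002, 0.0015, 0, 0, 0, 0.005], [0.0095, -0.0016, 0.0062, 0, 0, 0, 0.005], [0.0098, -0.0017, 0.0055, 0, 0, 0, 0.005], [0.0102, -0.0018, 0.0048, 0, 0, 0, 0.005], [0.0105, -0.0018, 0.0041, 0, 0, 0, 0.005], [0.0108, -0.0018, 0.0034, 0, 0, 0, 0.005], [0.0109, -0.0019, 0.0026, 0, 0, 0, 0.005], [0.0111, -0.0019, 0.0019, 0, 0, 0, 0.005], [0.0112, -0.0019, 0.0011, 0, 0, 0, 0.005], [0.0113, -0.002, 0.0004, 0, 0, 0, 0.005], [0.0112, -0.0019, -0.0004, 0, 0, 0, 0.005], [0, 0, 0, 0, 0, 0, 0.005]],
])

```text
clock: 5.02
position: [0.6373, 0.0241, 0.2345]
ee_rot: [0.001, 0.764, 0.645, 0.001]
contact_force: [2.0, 0.9, 0.2]
width: 0.0087
```

Emit:
move_arm([
  [[0.0108, -0.0019, -0.0014, 0, 0, 0, 0.005], [0.0108, -0.0019, -0.002, 0, 0, 0, 0.005], [0.0107, -0.0018, -0.0028, 0, 0, 0, 0.005], [0.0105, -0.0018, -0.0034, 0, 0, 0, 0.005], [0, 0, 0, 0, 0, 0, 0.005], [0, 0, 0, 0, 0, 0, 0.005]],
])

```text
clock: 5.52
position: [0.6804, 0.0166, 0.2238]
ee_rot: [0.001, 0.764, 0.645, 0.001]
contact_force: [2.6, 1.3, -2.0]
width: 0.009
```

Run:
```python
from h import *
snap("s5","scene");snap("t5","top")
```

```text
t 5.52 pos [0.6804 0.0166 0.2238] yaw_y -9.64 zax [ 0.003 -0.    -1.   ] w 0.009 F [ 2.6  1.3 -2. ]
t 5.57 pos [0.6798 0.0167 0.224 ] yaw_y -9.64 zax [ 0.002 -0.    -1.   ] w 0.0088 F [ 2.2  1.9 -2.9]
```

View pics/s5.png

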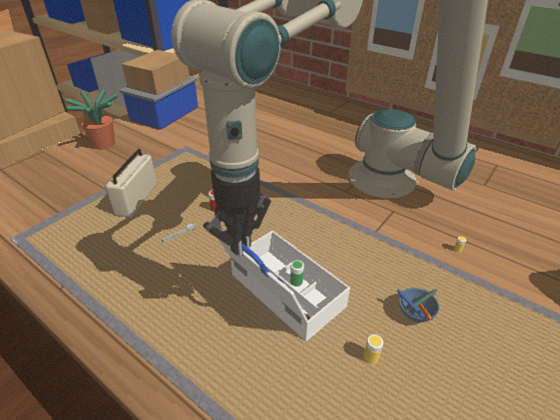

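View pics/t5.png

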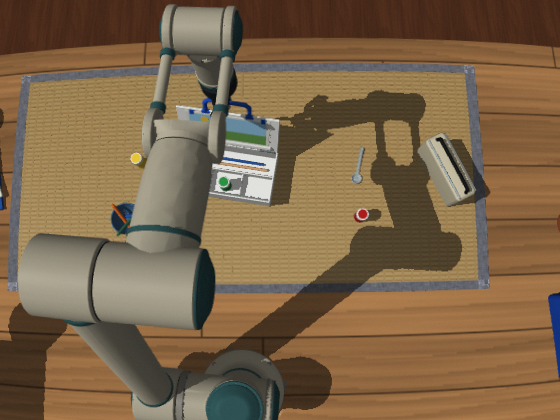

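By kinematics the lid is at about 110°. I'll release, lift clear and measure it in the pictures.

Emit:
move_arm([
  [[0, 0, 0, 0, 0, 0, 0.02], [0, 0, 0, 0, 0, 0, 0.03], [0, 0, 0, 0, 0, 0, 0.03], [0, 0, 0.02, 0, 0, 0, 0.03], [0, 0, 0.03, 0, 0, 0, 0.03], [0, 0, 0.03, 0, 0, 0, 0.04], [-0.04, 0.0, 0.0, 0, 0, 0.12, 0.06], [-0.04, 0.01, 0.0, 0, 0, 0.12, 0.06], [-0.04, 0.01, 0.0, 0, 0, 0.12, 0.06], [-0.04, 0.01, 0.0, 0, 0, 0.12, 0.06], [-0.03, 0.02, 0.0, 0, 0, 0.12, 0.06], [-0.03, 0.02, 0.0, 0, 0, 0.12, 0.06], [-0.02, 0.02, 0.0, 0, 0, 0.12, 0.06], [-0.02, 0.03, 0.0, 0, 0, 0.12, 0.06], [0.0, 0.04, 0.0, 0, 0, 0.12, 0.06], [0.0, 0.04, 0.0, 0, 0, 0.12, 0.06], [0.0, 0.03, 0.0, 0, 0, 0.12, 0.06], [0.0, 0.03, 0.0, 0, 0, 0.12, 0.06], [0.0, 0.0, 0.0, 0, 0, 0.131, 0.06], [0.0, 0.0, 0.0, 0, 0, 0.0, 0.06]],
])

```text
clock: 7.28
position: [0.4177, 0.278, 0.305]
ee_rot: [0.0, 0.084, 0.996, -0.0]
contact_force: [0.2, 0.2, -0.8]
width: 0.0599
```

Run:
```python
from h import *
snap("w6","wrist");s=snap("s6","scene");t=snap("t6","top")
r=lambda im,y,x,h,w,f:cv2.resize(im[y:y+h,x:x+w,::-1],(w*f,h*f),interpolation=cv2.INTER_CUBIC)
cv2.imwrite("pics/c6s.png",r(s["color"],215,210,130,150,5));cv2.imwrite("pics/c6t.png",r(t["color"],85,160,130,130,5))
```

```text
t 7.28 pos [0.4177 0.278  0.305 ] yaw_y 80.33 zax [ 0. -0. -1.] w 0.0599 F [ 0.2  0.2 -0.8]
t 7.33 pos [0.4177 0.277  0.305 ] yaw_y 79.98 zax [ 0.    -0.001 -1.   ] w 0.06 F [-0.4  0.1  0.6]
t 7.38 pos [0.4179 0.2764 0.305 ] yaw_y 79.88 zax [ 0.    -0.001 -1.   ] w 0.0597 F [ 0.6  0.4 -0.7]
```

View pics/w6.png

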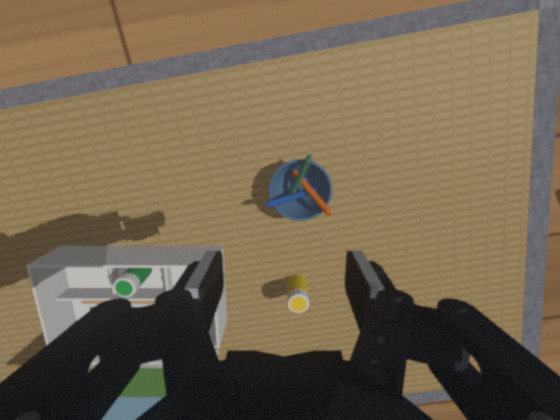

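View pics/c6s.png

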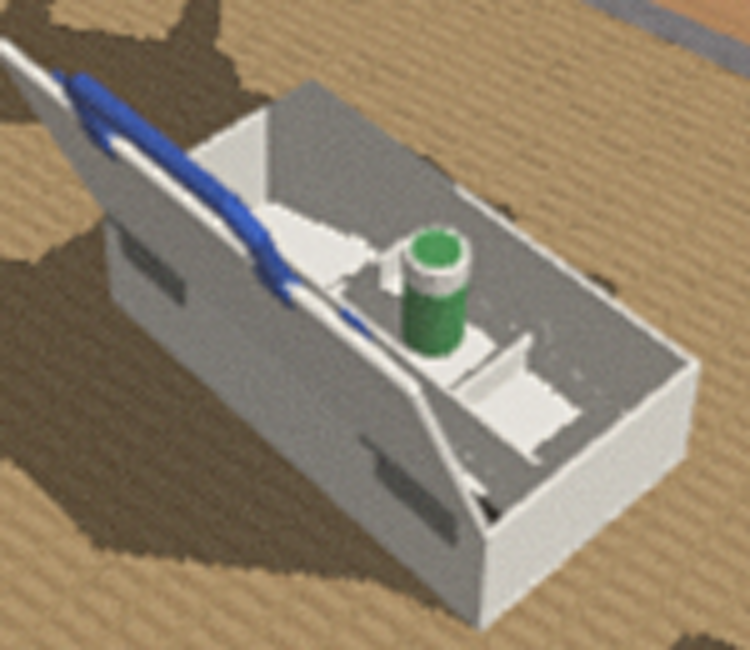

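View pics/c6t.png

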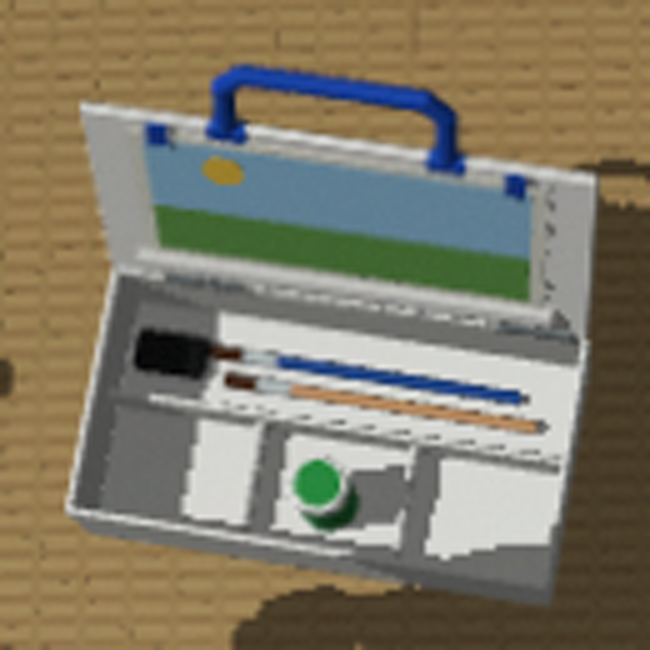

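The lid stays open, with its panel facing the front. The yellow pot sits at wrist (298,300), clear of the bowl at (300,190). Next I'll measure the lid angle and pot position.

Run:
```python
from h import *
s=load("s6");t=load("t6");w=load("w6")
cs=lambda x,y:[(210+x/5-.4,215+y/5-.4)]
ct=lambda x,y:[(160+x/5-.4,85+y/5-.4)]
a=np.radians(-9.75);e=np.array([np.cos(a),np.sin(a)])
for k,A,B in [("edgeL",(85,104),(416,388)),("edgeR",(596,176),(3,40)),("barL",(232,77),(240,212)),("barR",(437,98),(80,82))]:
    P=tri(ray(t,ct(*A)),ray(s,cs(*B)));h=P[:2]@e-.6093;print(k,P.round(4),"e",h.round(4),"ang",np.degrees(np.arctan2(P[2]-.071,-h)).round(1))
for k,u in [("BLrim",(118,268)),("FLrim",(70,512)),("FRrim",(552,582))]:
    print(k,plane(t,ct(*u),.068 if k!="x" else 0).round(4))
print("BL s",plane(s,cs(483,530),.068),"FL s",plane(s,cs(696,365),.068),"FR s",plane(s,cs(312,82),.068))
print("green top",plane(t,ct(319,483),.066),plane(s,cs(438,248),.066))
b,_=blobs(w["color"],(22,170,150),(35,255,255),20);print(b)
b2,_=blobs(w["color"],(40,120,60),(80,255,255),20);print(b2)
print("yel w",plane(w,[[298.5,303.5]],.062,w["pose"]))
```

```text
edgeL [0.6866 0.1361 0.193 ] e 0.0443 ang 110.0
edgeR [ 0.6451 -0.1021  0.1949] e 0.0438 ang 109.5
barL [0.6853 0.0603 0.2291] e 0.0559 ang 109.5
barR [ 0.6715 -0.0312  0.2297] e 0.0578 ang 110.0
BLrim [[0.6425 0.1426 0.068 ]]
FLrim [[0.5163 0.1645 0.068 ]]
FRrim [[ 0.4775 -0.0779  0.068 ]]
BL s [[0.64173517 0.14126185 0.068     ]] FL s [[0.51829958 0.16581876 0.068     ]] FR s [[ 0.47706209 -0.07333253  0.068     ]]
green top [[0.5294241  0.03857875 0.066     ]] [[0.52841499 0.03929426 0.066     ]]
[([303.3, 284.2], [302, 279, 4, 10, 28]), ([298.1, 303.5], [292, 298, 13, 12, 124])]
[([140.7, 272.6], [128, 269, 23, 13, 140]), ([123.6, 287.6], [117, 282, 15, 13, 149])]
yel w [[0.59478882 0.26914744 0.062     ]]
```

The lid reads 109.5–110.0° from all four points. Yellow pot is at (0.596, 0.268). Now to pick it.

Emit:
move_arm([
  [[0.03, -0.001, 0, 0, 0, 0, 0.06], [0.035, -0.002, -0.01, 0, 0, 0, 0.06], [0.035, -0.002, -0.02, 0, 0, 0, 0.06], [0.035, -0.002, -0.02, 0, 0, 0, 0.06], [0.03, -0.002, -0.03, 0, 0, 0, 0.06], [0.013, 0.0, -0.03, 0, 0, 0, 0.06], [0, 0, -0.035, 0, 0, 0, 0.06], [0, 0, -0.03, 0, 0, 0, 0.06], [0, 0, 0.0, 0, 0, 0, 0.06], [0, 0, 0.0, 0, 0, 0, 0.06]],
])

```text
clock: 8.27
position: [0.5948, 0.2664, 0.1293]
ee_rot: [-0.002, 0.088, 0.996, -0.001]
contact_force: [0.4, -0.0, 1.3]
width: 0.0598
```

Run:
```python
from h import *
w=snap("w7","wrist")
print(blobs(w["color"],(22,170,150),(35,255,255),20)[0])
```

```text
t 8.27 pos [0.5948 0.2664 0.1293] yaw_y 79.87 zax [-0.004 -0.001 -1.   ] w 0.0598 F [ 0.4 -0.   1.3]
[([298.1, 199.3], [294, 195, 9, 10, 43]), ([286.2, 226.9], [271, 213, 32, 29, 718])]
```

View pics/w7.png

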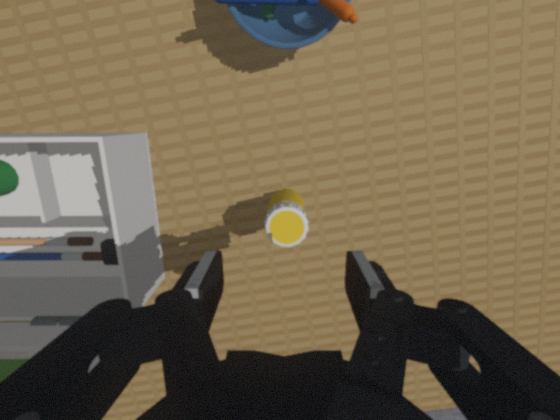

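Run:
```python
from h import *
w=load("w7");print(plane(w,[[286.2,226.9]],.062,w["pose"]))
```

```text
[[0.59537024 0.26877885 0.062     ]]
```

Emit:
move_arm([
  [[0.001, 0.002, -0.02, 0, 0, 0, 0.06], [0, 0, -0.03, 0, 0, 0, 0.06], [0, 0, -0.025, 0, 0, 0, 0.06], [0, 0, -0.015, 0, 0, 0, 0.06], [0, 0, -0.002, 0, 0, 0, 0.06], [0, 0, 0, 0, 0, 0, 0.06], [0, 0, 0, 0, 0, 0, 0.045], [0, 0, 0, 0, 0, 0, 0.033], [0, 0, 0, 0, 0, 0, 0.026], [0, 0, 0, 0, 0, 0, 0.022], [0, 0, 0, 0, 0, 0, 0.022]],
], newtons=30)

```text
clock: 9.23
position: [0.5983, 0.2704, 0.041]
ee_rot: [0.002, 0.087, 0.996, 0.001]
contact_force: [0.3, 0.0, 6.8]
width: 0.0293
```

Run:
```python
from h import *
w=snap("w8","wrist")
```

```text
t 9.23 pos [0.5983 0.2704 0.041 ] yaw_y 80.04 zax [ 0.004  0.001 -1.   ] w 0.0293 F [0.3 0.  6.8]
```

View pics/w8.png

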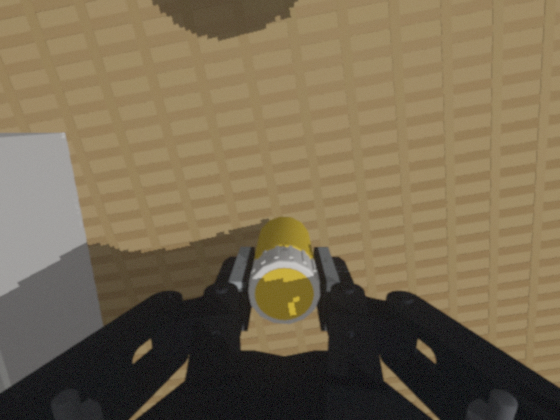

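Yellow is gripped (opening 29 mm), cap between the pads at (285,290). I'll lift it and carry it over the left cell.

Emit:
move_arm([
  [[0, 0, 0.02, 0, 0, 0, 0.022], [0, 0, 0.03, 0, 0, 0, 0.022], [0, 0, 0.03, 0, 0, 0, 0.022], [-0.005, -0.02, 0.02, 0, 0, 0, 0.022], [-0.01, -0.03, 0, 0, 0, 0, 0.022], [-0.012, -0.033, 0, 0, 0, 0, 0.022], [-0.012, -0.033, 0, 0, 0, 0, 0.022], [-0.01, -0.023, 0, 0, 0, 0, 0.022], [-0.005, -0.012, 0, 0, 0, 0, 0.022], [0, 0, 0, 0, 0, 0, 0.022], [0, 0, 0, 0, 0, 0, 0.022]],
])

```text
clock: 10.2
position: [0.5433, 0.1191, 0.1391]
ee_rot: [0.001, 0.088, 0.996, 0.001]
contact_force: [0.3, 0.0, -0.7]
width: 0.029
```

Run:
```python
from h import *
w=snap("w9","wrist");snap("s9","scene")
```

```text
t 10.2 pos [0.5433 0.1191 0.1391] yaw_y 79.96 zax [ 0.002  0.001 -1.   ] w 0.029 F [ 0.3  0.  -0.7]
t 10.25 pos [0.5436 0.1197 0.139 ] yaw_y 80.02 zax [ 0.002  0.001 -1.   ] w 0.0291 F [-0.3 -0.1 -0.7]
```

View pics/w9.png

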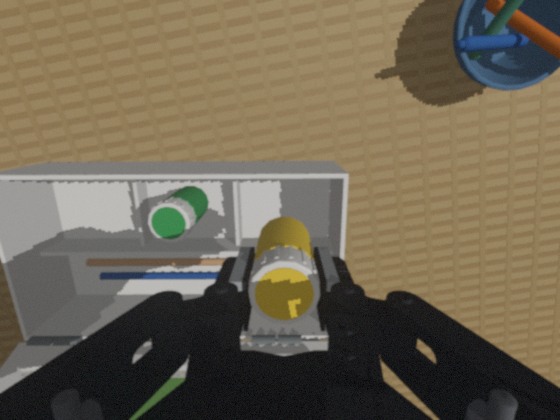

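View pics/s9.png

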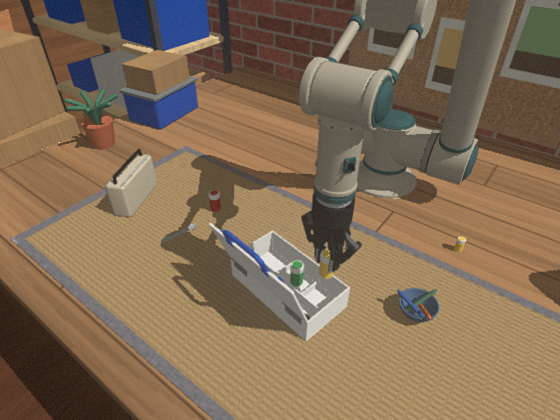

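The yellow pot hangs upright over the tidy. The front-rim corners at wrist (345,176) and (0,176) let me check the cell position before lowering.

Run:
```python
from h import *
w=load("w9");P=plane(w,[[346,174],[0,177]],.068,w["pose"]);print(P.round(4))
a=np.radians(-9.75);e=np.array([np.cos(a),np.sin(a)]);f=np.array([-e[1],e[0]])
print((P[:,:2]@e).round(4),(P[:,:2]@f).round(4))
for n,p in(("tcp",w["pose"][:2,3]),("cell",np.array([.5447,.1195]))): print(n,p@e,p@f)
```

```text
[[ 0.516   0.1666  0.068 ]
 [ 0.4782 -0.0584  0.068 ]]
[0.4804 0.4812] [0.2516 0.0234]
tcp 0.5152830791516044 0.20940628255033625
cell 0.5165951196589765 0.21001862380400396
```

Emit:
move_arm([
  [[0.0015, 0, -0.025, 0, 0, 0, 0.022], [0, 0, -0.03, 0, 0, 0, 0.022], [0, 0, -0.02, 0, 0, 0, 0.022], [0, 0, -0.008, 0, 0, 0, 0.022], [0, 0, -0.004, 0, 0, 0, 0.022], [0, 0, -0.003, 0, 0, 0, 0.022], [0, 0, 0, 0, 0, 0, 0.022], [0, 0, 0, 0, 0, 0, 0.022]],
])

```text
clock: 10.97
position: [0.5452, 0.1193, 0.0494]
ee_rot: [0.001, 0.087, 0.996, 0.0]
contact_force: [-0.2, -0.3, -0.5]
width: 0.0289
```

Emit:
move_arm([
  [[0, 0, -0.0015, 0, 0, 0, 0.022], [0, 0, -0.0015, 0, 0, 0, 0.022], [0, 0, -0.001, 0, 0, 0, 0.022], [0, 0, 0, 0, 0, 0, 0.022]],
])

```text
clock: 11.3
position: [0.5445, 0.119, 0.045]
ee_rot: [0.001, 0.087, 0.996, 0.0]
contact_force: [-1.1, 0.4, 2.6]
width: 0.0293
```

Emit:
move_arm([
  [[0, 0, -0.001, 0, 0, 0, 0.022], [0, 0, 0, 0, 0, 0, 0.022]],
])

```text
clock: 11.47
position: [0.5446, 0.1189, 0.045]
ee_rot: [0.001, 0.087, 0.996, 0.0]
contact_force: [-3.0, -1.2, 10.0]
width: 0.0292
```

Firm contact with the floor (10 N). I'll open gently to 40 mm, which stays within the 24 mm side room, and rise straight up.

Emit:
move_arm([
  [[0, 0, 0.001, 0, 0, 0, 0.03], [0, 0, 0, 0, 0, 0, 0.034], [0, 0, 0, 0, 0, 0, 0.039], [0, 0, 0, 0, 0, 0, 0.04], [0, 0, 0.01, 0, 0, 0, 0.04], [0, 0, 0.02, 0, 0, 0, 0.04], [0, 0, 0.03, 0, 0, 0, 0.04], [0, 0, 0.04, 0, 0, 0, 0.04], [0, 0, 0.0, 0, 0, 0, 0.04]],
])

```text
clock: 12.22
position: [0.549, 0.1195, 0.152]
ee_rot: [0.007, 0.087, 0.996, 0.001]
contact_force: [1.5, -0.9, -0.0]
width: 0.0399
```

Run:
```python
from h import *
w=snap("w10","wrist")
print(plane(w,[blobs(w["color"],(22,170,150),(35,255,255),100)[0][0][0]],.066,w["pose"]))
```

```text
t 12.22 pos [0.549  0.1195 0.152 ] yaw_y 80.05 zax [ 0.014  0.001 -1.   ] w 0.0399 F [ 1.5 -0.9 -0. ]
[[0.54364101 0.1236304  0.066     ]]
```

View pics/w10.png

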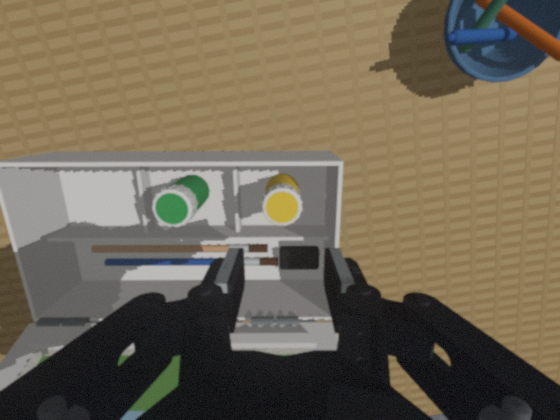

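Yellow stands upright in the left cell (cap at 283,205). On to the red pot.

Emit:
move_arm([
  [[-0.006, -0.02, 0.02, 0, 0, 0, 0.06], [-0.009, -0.034, 0.01, 0, 0, 0, 0.06], [-0.009, -0.034, 0, 0, 0, 0, 0.06], [-0.009, -0.034, 0, 0, 0, 0, 0.06], [-0.009, -0.034, 0, 0, 0, 0, 0.06], [-0.009, -0.034, 0, 0, 0, 0, 0.06], [-0.009, -0.034, 0, 0, 0, 0, 0.06], [-0.009, -0.034, 0, 0, 0, 0, 0.06], [-0.009, -0.034, 0, 0, 0, 0, 0.06], [-0.009, -0.034, 0, 0, 0, 0, 0.06], [-0.009, -0.034, 0, 0, 0, 0, 0.06], [-0.006, -0.034, -0.01, 0, 0, 0, 0.06], [-0.001, -0.032, -0.02, 0, 0, 0, 0.06], [0, 0, -0.02, 0, 0, 0, 0.06], [0, 0, 0, 0, 0, 0, 0.06], [0, 0, 0, 0, 0, 0, 0.06]],
])

```text
clock: 13.6
position: [0.4397, -0.306, 0.1229]
ee_rot: [-0.002, 0.087, 0.996, 0.002]
contact_force: [-0.6, 0.2, 1.1]
width: 0.0603
```

Run:
```python
from h import *
w=snap("w11","wrist")
for b in blobs(w["color"],(0,180,80),(6,255,255),40)[0]: print(b,plane(w,[b[0]],.062,w["pose"]))
```

```text
t 13.6 pos [ 0.4397 -0.306   0.1229] yaw_y 79.99 zax [-0.004  0.004 -1.   ] w 0.0603 F [-0.6  0.2  1.1]
([286.5, 203.5], [268, 197, 32, 16, 188]) [[ 0.4223833  -0.29996636  0.062     ]]
([283.8, 234.9], [267, 221, 33, 30, 697]) [[ 0.44328827 -0.30541631  0.062     ]]
```

View pics/w11.png

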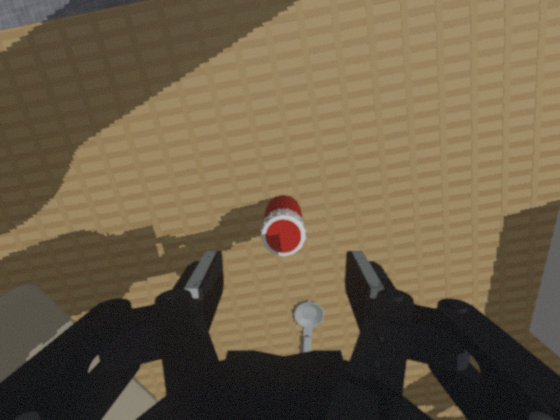

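The red pot's cap is at (284,235), between the fingers. The clip at (308,315) lies farther out, clear of the jaws. I'll descend and grip.

Emit:
move_arm([
  [[0.003, 0.0005, -0.02, 0, 0, 0, 0.06], [0, 0, -0.03, 0, 0, 0, 0.06], [0, 0, -0.02, 0, 0, 0, 0.06], [0, 0, -0.01, 0, 0, 0, 0.06], [0, 0, -0.003, 0, 0, 0, 0.06], [0, 0, 0, 0, 0, 0, 0.06], [0, 0, 0, 0, 0, 0, 0.045], [0, 0, 0, 0, 0, 0, 0.033], [0, 0, 0, 0, 0, 0, 0.026], [0, 0, 0, 0, 0, 0, 0.022], [0, 0, 0, 0, 0, 0, 0.022]],
], newtons=30)

```text
clock: 14.57
position: [0.445, -0.3072, 0.0429]
ee_rot: [0.001, 0.087, 0.996, -0.001]
contact_force: [-0.1, 1.2, 7.0]
width: 0.0292
```

Run:
```python
from h import *
w=snap("w12","wrist")
```

```text
t 14.57 pos [ 0.445  -0.3072  0.0429] yaw_y 80.03 zax [ 0.002 -0.002 -1.   ] w 0.0292 F [-0.1  1.2  7. ]
```

View pics/w12.png

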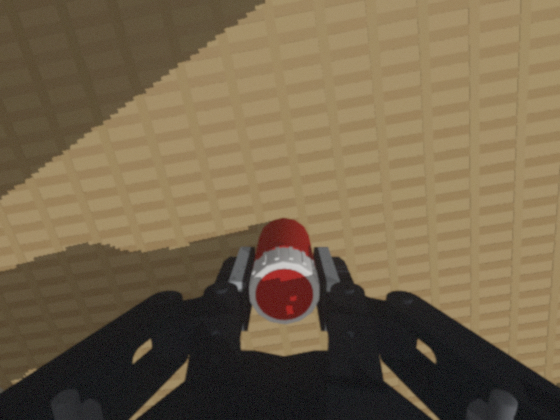

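Emit:
move_arm([
  [[0, 0, 0.02, 0, 0, 0, 0.022], [0, 0, 0.03, 0, 0, 0, 0.022], [0, 0.01, 0.03, 0, 0, 0, 0.022], [0.005, 0.025, 0.02, 0, 0, 0, 0.022], [0.01, 0.033, 0.01, 0, 0, 0, 0.022], [0.01, 0.033, 0, 0, 0, 0, 0.022], [0.01, 0.033, 0, 0, 0, 0, 0.022], [0.01, 0.033, 0, 0, 0, 0, 0.022], [0.01, 0.033, 0, 0, 0, 0, 0.022], [0.01, 0.033, 0, 0, 0, 0, 0.022], [0.0075, 0.023, 0, 0, 0, 0, 0.022], [0, 0.01, 0, 0, 0, 0, 0.022], [0, 0, 0, 0, 0, 0, 0.022], [0, 0, 0, 0, 0, 0, 0.022]],
])

```text
clock: 15.78
position: [0.5162, -0.0408, 0.1514]
ee_rot: [-0.0, 0.086, 0.996, -0.0]
contact_force: [-0.3, -0.9, -1.0]
width: 0.0289
```

Run:
```python
from h import *
w=snap("w13","wrist")
```

```text
t 15.78 pos [ 0.5162 -0.0408  0.1514] yaw_y 80.12 zax [-0.001 -0.001 -1.   ] w 0.0289 F [-0.3 -0.9 -1. ]
```

View pics/w13.png

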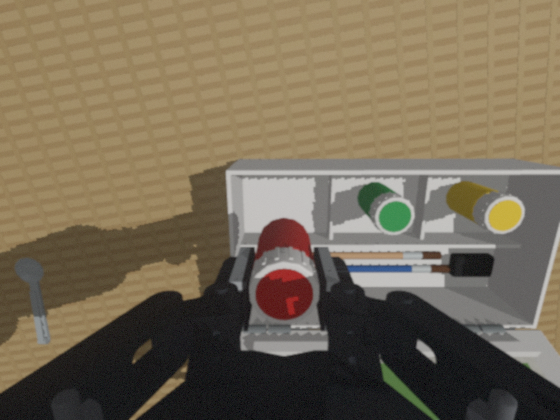

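The red pot is held upright above the right cell. The clip at (30,300) is undisturbed. Checking the rim corner at (229,172).

Run:
```python
from h import *
w=load("w13");P=plane(w,[[229,172],[560,172]],.068,w["pose"])
a=np.radians(-9.75);e=np.array([np.cos(a),np.sin(a)]);f=np.array([-e[1],e[0]])
print((P[:,:2]@e).round(4),(P[:,:2]@f).round(4),w["pose"][:2,3]@e,w["pose"][:2,3]@f)
```

```text
[0.4811 0.4815] [0.0099 0.2404] 0.5156307780893108 0.04717672360740405
```

Emit:
move_arm([
  [[0.0015, 0.002, -0.025, 0, 0, 0, 0.022], [0, 0, -0.03, 0, 0, 0, 0.022], [0, 0, -0.025, 0, 0, 0, 0.022], [0, 0, -0.01, 0, 0, 0, 0.022], [0, 0, -0.005, 0, 0, 0, 0.022], [0, 0, -0.004, 0, 0, 0, 0.022], [0, 0, -0.002, 0, 0, 0, 0.022], [0, 0, 0, 0, 0, 0, 0.022]],
])

```text
clock: 16.5
position: [0.5189, -0.0391, 0.0511]
ee_rot: [0.001, 0.087, 0.996, -0.0]
contact_force: [0.1, -0.0, -0.1]
width: 0.0292
```

Emit:
move_arm([
  [[0, 0, -0.0015, 0, 0, 0, 0.022], [0, 0, -0.0015, 0, 0, 0, 0.022], [0, 0, -0.001, 0, 0, 0, 0.022], [0, 0, 0, 0, 0, 0, 0.022]],
])

```text
clock: 16.83
position: [0.5186, -0.0386, 0.0469]
ee_rot: [0.001, 0.087, 0.996, -0.0]
contact_force: [-0.7, -0.5, 2.3]
width: 0.029
```

Emit:
move_arm([
  [[0, 0, -0.001, 0, 0, 0, 0.022], [0, 0, 0, 0, 0, 0, 0.022]],
])

```text
clock: 17.0
position: [0.5186, -0.0386, 0.0469]
ee_rot: [0.001, 0.087, 0.996, -0.0]
contact_force: [-2.3, -0.4, 9.9]
width: 0.029
```

On the floor, same as the yellow pot. Release, rise and move back clear.

Emit:
move_arm([
  [[0, 0, 0.001, 0, 0, 0, 0.03], [0, 0, 0, 0, 0, 0, 0.034], [0, 0, 0, 0, 0, 0, 0.039], [0, 0, 0, 0, 0, 0, 0.04], [0, 0, 0.01, 0, 0, 0, 0.04], [0, 0, 0.02, 0, 0, 0, 0.04], [0, 0, 0.03, 0, 0, 0, 0.04], [0, 0, 0.04, 0, 0, 0, 0.04], [-0.02, -0.01, 0.03, 0, 0, 0, 0.04], [-0.03, -0.02, 0.03, 0, 0, 0, 0.04], [-0.03, -0.02, 0.02, 0, 0, 0, 0.04], [-0.03, -0.02, 0, 0, 0, 0, 0.04], [-0.03, -0.02, 0, 0, 0, 0, 0.04], [-0.02, -0.02, 0, 0, 0, 0, 0.04], [0, 0, 0, 0, 0, 0, 0.04], [0, 0, 0, 0, 0, 0, 0.04]],
])

```text
clock: 18.33
position: [0.3609, -0.1469, 0.2238]
ee_rot: [0.001, 0.088, 0.996, -0.0]
contact_force: [0.9, 0.1, -0.3]
width: 0.0401
```

Run:
```python
from h import *
s=snap("s14","scene");t=snap("t14","top")
r=lambda im,y,x,h,w,f:cv2.resize(im[y:y+h,x:x+w,::-1],(w*f,h*f),interpolation=cv2.INTER_CUBIC)
cv2.imwrite("pics/c14s.png",r(s["color"],215,210,130,150,5))
```

```text
t 18.33 pos [ 0.3609 -0.1469  0.2238] yaw_y 79.85 zax [ 0.002 -0.    -1.   ] w 0.0401 F [ 0.9  0.1 -0.3]
t 18.38 pos [ 0.3617 -0.1464  0.2237] yaw_y 79.94 zax [ 0.002  0.    -1.   ] w 0.0401 F [ 0.4 -0.2  0.5]
```

View pics/c14s.png

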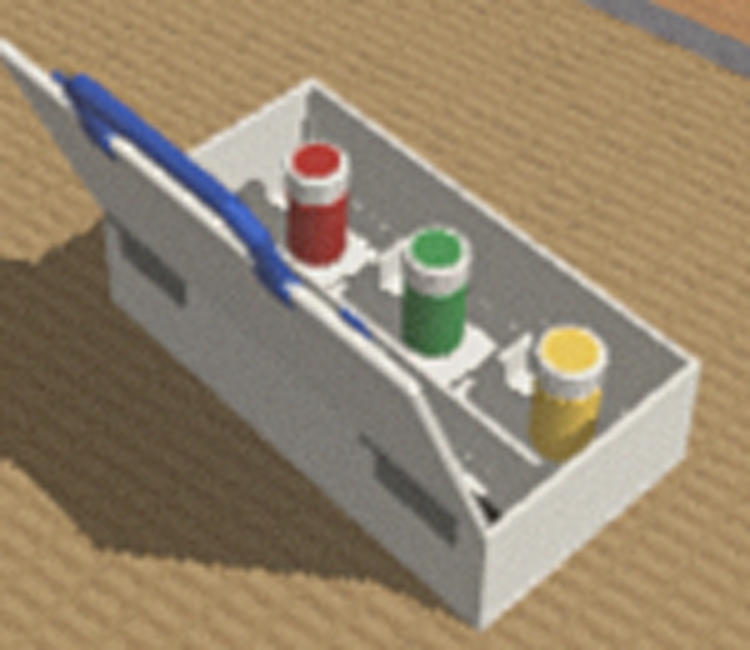

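View pics/t14.png

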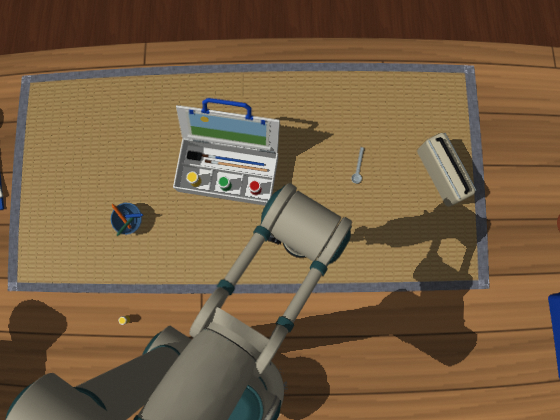

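All three pots stand upright, one per cell: top (192,177) yellow, (224,182) green, (255,187) red. The lid's edge and handle are at the same pixels as when I measured 110°. The bowl, clip and radio are at their starting pixels.

```bash
python3 -c "
from rig import manip
print(manip.sign_off())"
```

```text
the job is handed in; nothing more can be done
None
```

The job is done and handed in at about 18.4 s on the robot's clock. I raised the lid by its handle to about 110° and let go. I then set the larger yellow pot in the left cell and the red pot in the right cell, lowering each until it touched the floor before releasing.

**Last checks:**
- **Lid:** it measured 109.5–110.0° from four points in two views just after release. In the final picture it sits at the same pixels.
- **Pots:** all three stand upright, one to a cell. I did not move the green one.
- **Bystanders:** the bowl, clip, radio and the smaller yellow look-alike are where they started.
- **Robot:** the gripper is clear of everything and reads no force beyond sensor noise.

**Forces and disagreements:**
- **Lid load:** partway through raising the lid, the arm's path was too tight to the hinge and the load reached about 17 N. I corrected the path and finished with about 3 N.
- **Right cell:** two estimates of the right cell's position across the tidy differed by about 4 mm. I set the red pot down at the midpoint, and it stands free of the walls.

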